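# Seat and clip the cookie jar's tapered lid

### The arm

A 6-joint arm with a two-finger parallel gripper is mounted at the origin on the work surface. World frame = base frame: x ahead of the robot, y to its left, z up, the work surface at z = 0. Lengths are in mm, angles in rad, forces in N, time in s.
With the tool pointing down it reaches from about 300 to 775 mm from the base axis. Payload 14.6 kg.
Tool frame: the origin (TCP) lies between the finger pads; the fingertips stand 19 mm ahead of it and the grasp point (between the pads) is the TCP; z points along the fingers, y is the line along which they close (so a half turn about z gives the same grasp; the last joint's range is limited). The gripper opens to 94 mm and grips with 3 to 60 N. Pads are 16 mm wide; open, the fingers measure 119 mm over their backs; the gripper's body (75 mm by 177 mm) begins 78 mm behind the grasp point.
Start: joints at [-1.341, 0.3, 1.521, -0, 1.321, -0.067], TCP at [160.847, -525.945, 224.446] pointing down, gripper open.
Joint ranges: [-3.03, 3.03], [-0.79, 2.21], [0.23, 2.52], [-1.04, 4.18], [0, 3.07], [-2.55, 2.55]. Speed limits (rad/s): [2.22, 2.22, 2.57, 3.14, 3.14, 3.14].

### API

Orientations are given as [roll, pitch, yaw] about the fixed x, y, z axes, in that order (R = Rz(yaw) Ry(pitch) Rx(roll)).
In Python, from cell import monitor, imaging, job, find_in, trace gives the robot as it stands. The module is installed in compiled form; this text tells all that it offers.
- The arm moves only by the tool arm_command, never from a script. Its argument "steps" is a list of rows, each a list of 5 numbers: the opening, from 0 (shut) to 1 (fully open), then the shift along the tool's x, y, z in mm, then the turn about the tool's z in degrees. In form: [[gripper, dx, dy, dz, turn], ...]. A call has 1 to 20 rows; each row is the pose to reach, as a shift and turn from the pose commanded when the call began, along the tool's axes at that moment; what a row does not reach only later rows make up. A row lasts 1/8 s, in which the tool goes at most 62.5 mm and 10.7 degrees, less where a joint would pass 70% of its speed; a pose out of reach is approached as far as the arm can. A call with a gripper value outside its range is refused whole. The fingers move at their own pace and stop on an object; "force" is the grip in N (left out, the last holds). Time passes only in rows, so rows that repeat a pose let the fingers close. It gives the time, the measured TCP pose, the force, the opening and the grip force at its end, in the units of the state.
- monitor.read_state(): the state, without advancing time (a new reading comes with each control period).
- imaging.camera(name): name is "scene" or "top" or "wrist"; returns a dict with "img" (420x560x3 uint8, red, green, blue), "mtx" (3x3 intrinsics, pixels), "view" (4x4, takes a point from world to camera coordinates). Camera axes: x right, y down, z forward; pixel columns grow to the right and rows downward; lengths in mm; the calibration is good to about 2 mm. A picture is of the moment at which its call begins. There is no depth.
- job.sign_off(): hands the job in; it is judged then, once.
Trained networks look in a picture, given as the dict that the camera call returned (one of the last four; its "shot" number tells which), for a name from the list of things; names that differ only in an ending like _2 or _b are one class to them, and where a whole thing is asked for, a point or a joint stands for the part that bears it (a point fixed in the world has none). Each returns a list of dicts, best first, with "p" (0 to 1); they miss things now and then, are a little off and sometimes report something else, mostly with a low value. They report only what shows in the picture. A call takes as long as a camera call. They do not tell look-alikes from the thing itself.
- find_in(picture, target): "rect" ([centre column, centre row, width, height] in pixels, round what is visible of it).
- trace(picture, target): "region" (420x560 bool, what is visible of it) and "rect" ([centre column, centre row, width, height] in pixels, round what is visible of it).
The state is a dict: "clock": time; "joints": joint angles; "qd": joint speeds; "effort": joint torques, N m; "eef_pos": TCP position; "eef_rot": TCP orientation; "wrist_force": force on the tool from outside, world axes, zero at the start; "moment": the same for the moment, N m; "finger_gap": finger opening in mm; "finger_force": force on a finger pad.
Only numpy, scipy, OpenCV 4.12 (cv2) and the standard library are available. Lean on these libraries where they do the work, as an engineer would, in place of code of your own. Each camera call takes 0.05 s, during which the arm holds its last target. There are 200 camera calls.

### The job

Close the cookie jar: pick up its stoneware lid by the knob, nest the lid's tapered plug in the jar's mouth, and press it gently straight down until the stiff seal has given all the way and the lid sits firmly home. Then swing the brass clip all the way in over the lid's edge and let go. Do not press hard enough to chip the stoneware, and leave the other things on the counter where they are.

Things in the scene. Friction and masses are not known exactly. Their poses are not given: they have to be found in the camera images.
- jar: Cream ceramic cookie jar with a blue band, fixed, 152 mm across. Origin: centre of its underside, z up; the clip is on its +x side. On its neck a steel collar (136 mm across) is screwed to a height that is NOT reported: its top C lies 122 to 142 mm above the origin. A push on the lid of more than about 18 N chips the stoneware; 8 to 12 N is plenty to feel the stop.
- neck (a point): On the jar's axis, 122 mm up (lowest C). In the collar: a stiff black silicone funnel ring, 30 degrees to the vertical, about 99 mm wide at its upper edge, 8 mm above C. A push of 3 to 5 N on top of the lid's weight (which alone does not move it) slides it 7 mm down to a hard stop: fully home; it stays there. The nested lid's origin is about 18 mm below C, and 25 mm below once home (each +-1 mm).
- lid: Loose brown stoneware lid, 0.25 to 0.4 kg, standing knob up. Origin: centre of the plug's underside, z up. Black tapered plug 68 mm wide at z = 0 to 100 mm at z = 28 mm, flange 124 mm wide from z = 28 to 38, neck 22 mm wide to z = 50, round knob 30 mm wide from z = 50 to 82. Any yaw fits.
- knob (a point): On the lid's axis at mid-height of its knob's side (66 mm above the lid's origin): the place to grip.
- clip (a joint): Angle (rad) of the brass clip that swings level on the collar, growing counter-clockwise from above; light friction (0.03 N m), stays where left. Its arm points at 1.171 + value from the jar's +x axis: at 0 sideways and outward, at 1.97 (end stop) to the jar's middle over the lid's flange. It clears the flange of a fully home lid by about 2 mm and butts against the edge of a higher one.
- pivot (a point): On the clip's upright pivot line, 74 mm from the jar's axis on its +x side, 122 mm up (lowest C). The clip's arm is 31 mm long from the pivot, 13 mm wide, from 14.8 to 20.8 mm above C; an upright round peg, 9 mm thick, stands on it 24 mm from the pivot, from 20.8 to 46.8 mm above C, to push or pinch.
- brush: Pink silicone pastry brush, 195 mm long, lying on the counter, a bystander. Origin at its underside.
- star_tip: Stainless star piping tip, 34 mm wide, 47 mm high, standing on its wide end, a bystander. Origin: centre of its underside.
- squeeze_bottle: Empty clear plastic squeeze bottle with a red nozzle, 58 mm wide, 180 mm high, a bystander. Origin: centre of its underside.
- mug: Blue ceramic mug, 80 mm wide, 95 mm high, a bystander. Origin: centre of its underside.
- cutter: Copper ring-shaped cookie cutter, 64 mm wide, 25 mm high, a bystander. Origin: centre of its underside.
There are look-alikes about, which are no part of the job. Leave any orange or red look-alike of the lid alone.

How it is judged (in metres and radians):
On the way, in this order (a step that is already met when the one before it is completed fails the run):
1. the lid is nested in the jar's mouth and pressed down on the seal (more than 7 N between lid and jar; its weight alone makes 3 to 6), the clip still open (below 0.8 rad) (horizontal distance between lid and jar below 0.006 m and z of lid in the frame of jar below 0.128 m and contact force between lid and jar above 7 N and value of joint clip below 0.8 rad), for 0.1 s.
2. the clip is swung in over the lid (past 1.7 rad; only a lid that is home lets it pass) (value of joint clip above 1.7 rad and horizontal distance between lid and jar below 0.004 m and angle between lid's own z axis and vertical below 0.05 rad and z of lid in the frame of jar between 0.09 and 0.12 m), for 0.2 s.
At the end, for the whole second after the job is handed in: The clip is turned past 1.7 rad, over the lid's flange (it passes only over a lid that is fully home), and the lid rests level (within 0.05 rad) and still in the jar's mouth, within 4 mm of the jar's axis, its underside 90 to 120 mm above the jar's (all of step 2 and linear speed of lid below 0.02 m/s); the robot touches nothing.
It fails at once if lid and jar pressed together with more than 36 N (summed over the contacts of the taper, which wedge: about 1.2 to 1.6 times the push plus the lid's weight) (contact force between lid and jar above 36 N).
It fails at once if another thing on the counter was moved by more than 30 mm (distance of any of brush, star_tip, squeeze_bottle, mug, cutter from where it was at the start of the episode above 0.03 m).
It also fails if it takes over 64 s, if anything falls off the work surface, if the arm or the gripper's body presses on something with over 40 N, if the wrist force passes 120 N, or if a joint passes its speed limit or range.

## Working session

There is one attempt and no reset: what is moved stays moved. The work goes in short steps, Python scripts to look and compute and a tool call to move; the robot and the scene stay as the last step left them, time stands still between calls to the robot, and variables do not carry over. Pictures are saved under pics/ and viewed, at most 10 in all, crops included, and the job is handed in when it is done.

Besides the shell and the picture viewer there is one more tool, called after "Call:" in YAML: its name, and indented under it one key for each argument. arm_command: Moves the arm, as the interface text tells. Its arguments: {"type":"object","properties":{"steps":{"type":"array","items":{"type":"array","items":{"type":"number"}}},"force":{"type":"number"}},"required":["steps"]}

```bash
mkdir -p pics; cat > h.py <<'E'
import numpy as np, cv2
from cell import monitor, imaging, job, find_in, trace
def ray(c,u,v):
    R=c["view"][:3,:3];t=c["view"][:3,3]
    d=R.T@np.linalg.inv(c["mtx"])@np.array([u,v,1.]);o=-R.T@t
    return o,d
def atz(c,u,v,z):
    o,d=ray(c,u,v);return o+d*(z-o[2])/d[2]
def proj(c,p):
    q=c["mtx"]@(c["view"][:3,:3]@np.array(p,float)+c["view"][:3,3]);return q[:2]/q[2]
def save(c,n):cv2.imwrite("pics/"+n,cv2.cvtColor(c["img"],cv2.COLOR_RGB2BGR))
E
python3 - <<'E'
from h import *
np.set_printoptions(precision=1,suppress=True)
print(monitor.read_state())
for n in("top","scene"):
    c=imaging.camera(n);save(c,n+"0.png");print(n,ray(c,280,210),c["mtx"][0,0])
    for t in("jar","lid","knob","clip","mug","squeeze_bottle","brush","star_tip","cutter"):
        print(t,[(np.round(r["rect"],1),round(r["p"],2), atz(c,*r["rect"][:2],0)[:2]) for r in find_in(c,t)[:4]])
E
```

```text
{'clock': 0.0, 'joints': array([-1.3,  0.3,  1.5, -0. ,  1.3, -0.1]), 'qd': array([ 0., -0., -0.,  0., -0., -0.]), 'effort': array([ -0. , -53.2, -35.3,   0.1,   0. ,  -0. ]), 'eef_pos': array([ 160.8, -525.7,  223.9]), 'eef_rot': array([-3.1, -0. ,  0.3]), 'wrist_force': array([-0.1,  0.9,  0.8]), 'moment': array([-0., -0., -0.]), 'finger_force': 0.0, 'finger_gap': 94.02616790887957}
top (array([470.7, -43.9, 968.1]), array([ 0.1,  0. , -1. ])) 384.7279838306292
jar [(array([198.9, 198.4,  74.6,  76.1]), 0.8, array([567.8, 165.1]))]
lid [(array([340.6, 220.5,  53. ,  49.6]), 0.91, array([ 508.9, -192.3])), (array([341.3, 301.8,  51.4,  55.4]), 0.81, array([ 307.8, -190.2])), (array([414.6, 188.7,  52.4,  48.5]), 0.57, array([ 587.5, -379.4]))]
knob [(array([339.7, 301.6,  54.8,  55.1]), 0.86, array([ 308.3, -186.3])), (array([415.6, 190.2,  56.8,  51.7]), 0.83, array([ 583.7, -381.8])), (array([342.9, 221.4,  49.5,  52.7]), 0.6, array([ 506.6, -198. ]))]
clip [(array([181.3, 168.2,  13.8,  10.8]), 0.62, array([645.7, 210.7]))]
mug [(array([139.6, 138.4,  47.8,  45.2]), 0.61, array([
[... 1091 characters left out ...]
.87, array([ 552.5, -378.7])), (array([205. , 237.1,  56.2,  45.8]), 0.58, array([ 480.5, -188.1]))]
clip [(array([382.9, 202.1,  18.2,  18. ]), 0.72, array([480.9, 255.2])), (array([206.1, 234.1,  53.7,  40.9]), 0.45, array([ 472.1, -184.2]))]
mug [(array([447.1, 261.2,  49.6,  56.6]), 0.69, array([686.2, 320.5])), (array([354.8, 210.8,  76.1,  81.7]), 0.63, array([490.7, 177.4]))]
squeeze_bottle [(array([160.4, 318.9,  39.4,  67.9]), 0.91, array([ 670.3, -308.3]))]
brush [(array([295.8, 334. ,  28.6,  96.8]), 0.78, array([772. , -53.8]))]
star_tip [(array([296.1, 229.1,  15.1,  22.2]), 0.76, array([510.8,  22.9]))]
cutter [(array([286. , 187.1,  27.7,  26.9]), 0.93, array([368.5,  37.5]))]
```

```bash
python3 - <<'E'
import cv2,numpy as np
a=cv2.imread("pics/top0.png");b=cv2.imread("pics/scene0.png")
x=cv2.resize(a[90:350,110:450],(680,520));cv2.imwrite("pics/tc.png",x)
x=cv2.resize(b[140:360,80:480],(800,440));cv2.imwrite("pics/sc.png",x)
E
```

```text
(no output)
```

View pics/tc.png

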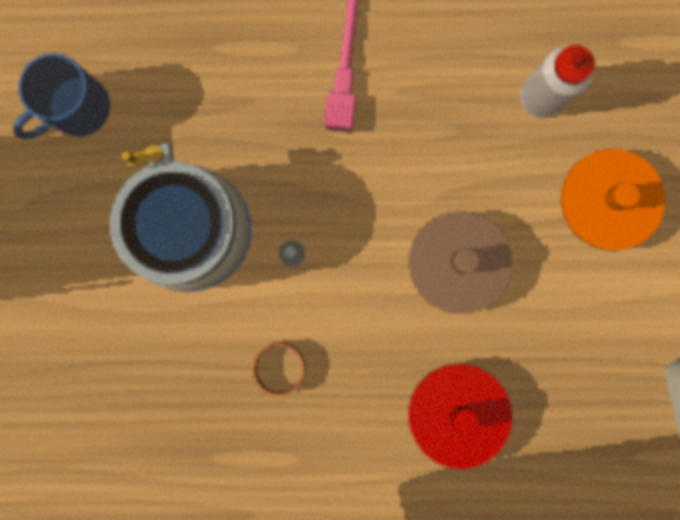

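View pics/sc.png

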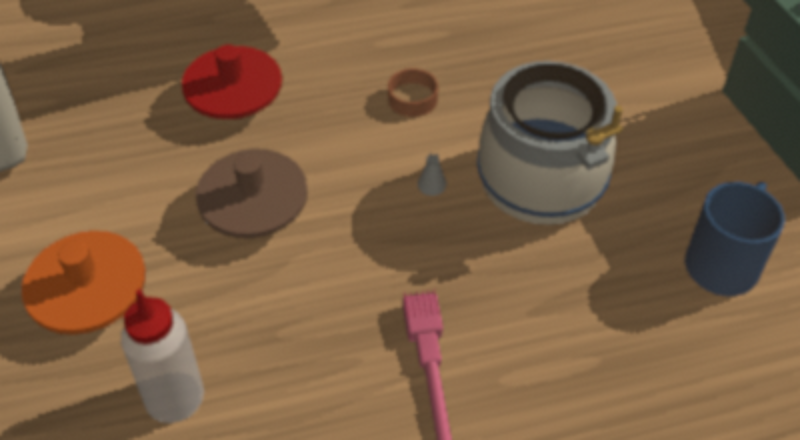

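The top view shows three lid shapes: brown at pixel (341,220), orange at (415,189) and red at (341,302). The brown one matches the description, and red and orange are the look-alikes. The jar is at (196,200), with its clip at the upper left at about (181,168).

```bash
cat >> h.py <<'E'
def tool():
    s=monitor.read_state();from scipy.spatial.transform import Rotation as Ro
    return s["eef_pos"],Ro.from_euler("xyz",s["eef_rot"]).as_matrix(),s
def shift(p):
    o,R,s=tool();return np.round(R.T@(np.array(p,float)-o),1)
E
python3 - <<'E'
from h import *
np.set_printoptions(precision=1,suppress=True)
c=imaging.camera("top")
for r in trace(c,"lid")[:3]:
    m=r["region"];v,u=np.nonzero(m);print(r["p"],r["rect"],c["img"][m].mean(0))
    if c["img"][m].mean(0)[0]<150:
        e=cv2.minEnclosingCircle(np.c_[u,v].astype(np.float32));print(e,atz(c,*e[0],38),atz(c,u.mean(),v.mean(),38))
        L=atz(c,*e[0],38);print(proj(c,[L[0],L[1],82]));crop=c["img"][185:260,300:385];cv2.imwrite("pics/lidcrop.png",cv2.cvtColor(cv2.resize(crop,(510,450)),cv2.COLOR_RGB2BGR))
print("knob top",atz(c,343,219,82)); 
print("shift",shift([L[0]-0,L[1],180]))
for z in(135,150):print("jar ring",atz(c,110+171/2,90+222/2,z),"pivot",atz(c,110+165/2,90+152/2,z),"peg",atz(c,110+127/2,90+157/2,z+20))
print(tool()[1],tool()[2]["eef_rot"])
w=imaging.camera("wrist");o,d=ray(w,280,210);print(o,d,tool()[1].T@(o-tool()[0]),tool()[1].T@d)
E
```

```text
0.87 [415.6, 188.6, 54.1, 45.8] [207.7  96.9   2.3]
0.85 [339.9, 221.4, 54.1, 52.0] [132.8  99.1  72.6]
((339.552734375, 220.90866088867188), 26.47521209716797) [ 506.5 -184.    38. ] [ 505.7 -183.7   38. ]
[342.4 220.1]
0.61 [342.5, 300.0, 48.3, 53.0] [175.6  18.    7.8]
knob top [ 509.1 -185.3   82. ]
shift [ 430.5 -226.    44.5]
jar ring [548.6 143.3 135. ] pivot [625.9 150.5 135. ] peg [617.2 186.7 155. ]
jar ring [547.2 139.9 150. ] pivot [623.1 147.  150. ] peg [614.5 182.5 170. ]
[[ 1.   0.3  0. ]
 [ 0.3 -1.   0. ]
 [ 0.  -0.  -1. ]] [-3.1 -0.   0.3]
[ 226.4 -506.5  384.7] [-0.2 -0.1 -1. ] [  68.4    0.6 -160.3] [-0.2  0.   1. ]
```

View pics/lidcrop.png

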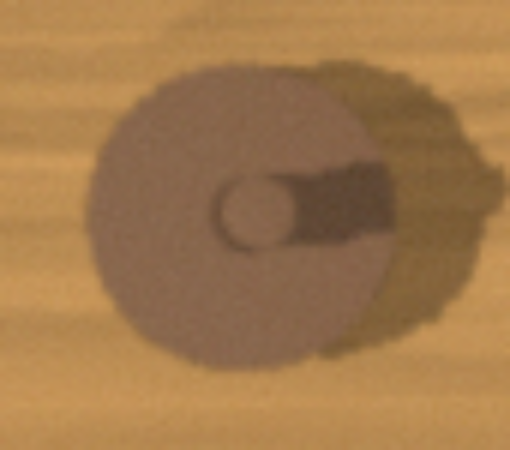

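The close crop confirms a plain brown lid, with its knob at about top pixel (343,220). Next I'll move above it for a check with the wrist camera.

Call:
arm_command:
  steps:
    - [1,50,-25,5,2]
    - [1,100,-52,10,4]
    - [1,150,-78,20,6]
    - [1,200,-105,25,8]
    - [1,250,-131,30,10]
    - [1,300,-157,35,10.5]
    - [1,350,-184,40,10.5]
    - [1,400,-210,44,10.5]
    - [1,430,-226,44,10.5]
    - [1,430,-226,44,10.5]
    - [1,430,-226,44,10.5]
    - [1,430,-226,44,10.5]
  force: 30

```text
clock: 2.65
eef_pos: [505.4, -184.9, 180.6]
eef_rot: [3.141, -0.0, 0.112]
wrist_force: [-0.9, 0.2, -0.4]
finger_gap: 93.9
finger_force: 0.0
```

```bash
python3 - <<'E'
from h import *
np.set_printoptions(precision=1,suppress=True)
c=imaging.camera("wrist");save(c,"w1.png");o,R,s=tool();print(o,s["eef_rot"],s["wrist_force"])
for r in trace(c,"lid")[:2]:
    v,u=np.nonzero(r["region"]);e=cv2.fitEllipse(cv2.convexHull(np.c_[u,v].astype(np.float32)));print(r["p"],e,atz(c,*e[0],38))
for p in([507,-185,38],[507,-185,82]):print(proj(c,p))
E
```

```text
[ 505.4 -184.9  180.6] [ 3.1 -0.   0.1] [-0.8 -0.8 -0. ]
0.93 ((484.13702392578125, 148.37644958496094), (125.89791870117188, 145.8147735595703), 49.04054260253906) [ 583.7 -370.6   38. ]
0.81 ((255.41934204101562, 363.361083984375), (71.06321716308594, 117.07464599609375), 87.5873794555664) [ 328.7 -182.2   38. ]
[276.2 206.4]
[276.2 217.8]
```

View pics/w1.png

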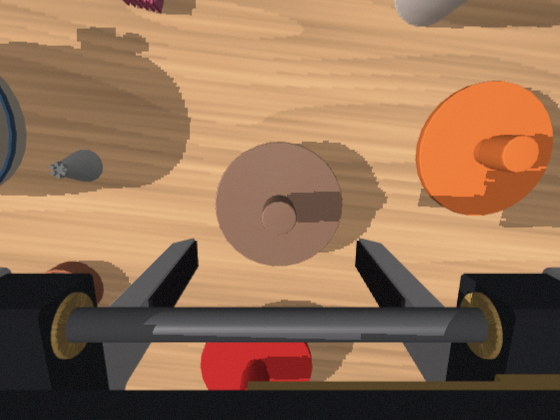

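The wrist view shows the brown lid with its flange centred at about (279,204) and knob top at about (279,214). The star tip (85,165), orange lid (485,148) and red lid are all clear of the fingers.

```bash
python3 - <<'E'
from h import *
np.set_printoptions(precision=1,suppress=True)
c=imaging.camera("wrist")
a=atz(c,279,203.7,38);b=atz(c,279.5,214.5,82);print(a,b);p=(a+b)/2;p[2]=66;print(shift(p))
E
```

```text
[ 510.1 -187.2   38. ] [ 510.3 -187.3   82. ]
[  4.3   3.1 114.6]
```

Call:
arm_command:
  steps:
    - [1,4.3,3,20,0]
    - [1,4.3,3,50,0]
    - [1,4.3,3,80,0]
    - [1,4.3,3,105,0]
    - [1,4.3,3,114.5,0]
    - [1,4.3,3,114.5,0]
    - [0.6,4.3,3,114.5,0]
    - [0.3,4.3,3,114.5,0]
    - [0,4.3,3,114.5,0]
    - [0,4.3,3,114.5,0]
    - [0,4.3,3,114.5,0]
    - [0,4.3,3,114.5,0]
    - [0,4.3,3,114.5,0]
    - [0,4.3,3,114.5,0]
  force: 45

```text
clock: 4.55
eef_pos: [510.6, -186.5, 65.9]
eef_rot: [-3.142, 0.0, 0.114]
wrist_force: [0.3, 0.8, 0.1]
finger_gap: 28.7
finger_force: 45.0
```

Call:
arm_command:
  steps:
    - [0,0,0,-5,0]
    - [0,0,0,-20,0]
    - [0,0,0,-50,0]
    - [0,0,0,-90,0]
    - [0,0,0,-130,0]
    - [0,0,0,-170,0]
    - [0,0,0,-200,0]
    - [0,0,0,-210,0]
    - [0,0,0,-210,0]
    - [0,0,0,-210,0]

```text
clock: 5.8
eef_pos: [510.2, -186.4, 274.6]
eef_rot: [-3.14, 0.002, 0.113]
wrist_force: [0.1, -0.1, -2.7]
finger_gap: 29.0
finger_force: 45.0
```

```bash
python3 - <<'E'
from h import *
np.set_printoptions(precision=1,suppress=True)
print(tool()[0],tool()[2]["wrist_force"],tool()[2]["finger_gap"],shift([548,141,276]),shift([548,91,276]))
E
```

```text
[ 510.2 -186.4  274.6] [ 0.1 -0.1 -2.7] 29.040774579308067 [  74.6 -321.    -1.2] [  69.  -271.3   -1.2]
```

Call:
arm_command:
  steps:
    - [0,10,-40,-10,0]
    - [0,10,-80,-20,0]
    - [0,10,-120,-30,0]
    - [0,10,-150,-36,0]
    - [0,8,-158,-36,0]
    - [0,8,-158,-36,0]
    - [0,8,-158,-36,0]
    - [0,8,-158,-36,0]

```text
clock: 6.8
eef_pos: [500.7, -29.4, 311.6]
eef_rot: [-3.141, 0.001, 0.112]
wrist_force: [0.3, -0.2, -3.1]
finger_gap: 29.3
finger_force: 45.0
```

```bash
python3 - <<'E'
from h import *
np.set_printoptions(precision=1,suppress=True)
print(tool()[0],tool()[2]["finger_gap"])
c=imaging.camera("wrist");save(c,"w2.png");np.savez("w2.npz",**{k:c[k] for k in("img","mtx","view")})
for t in("jar","clip"):print(t,[(r["rect"],r["p"]) for r in find_in(c,t)])
cv2.imwrite("pics/w2c.png",cv2.resize(cv2.imread("pics/w2.png")[:300,:300],(600,600),interpolation=cv2.INTER_CUBIC))
E
```

```text
[500.7 -29.4 311.6] 29.344700432553374
jar [([125.2, 122.0, 171.5, 153.4], 0.87)]
clip [([71.3, 57.0, 64.9, 21.9], 0.67)]
```

View pics/w2c.png

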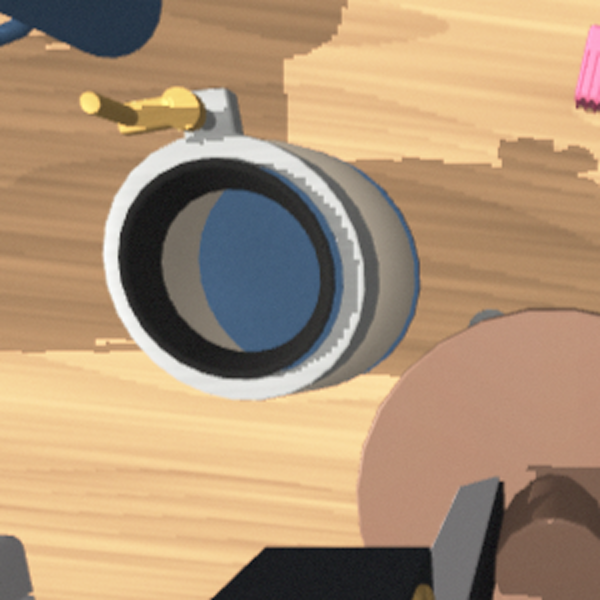

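The 2x crop shows the jar's collar spanning columns 104–365 and rows 137–400, with the black funnel edge at columns 118–335 and rows 157–380. The peg top is at (92,103) and the pivot cap at (183,97). I'll fit these for the jar's pose and C.

```bash
cat > fit.py <<'E'
from h import *
from scipy.optimize import least_squares
np.set_printoptions(precision=2,suppress=True)
w=dict(np.load("w2.npz"));t=imaging.camera("top")
th=np.linspace(0,2*np.pi,180)
def ext(c,x,y,z,r):
    P=np.array([proj(c,[x+r*np.cos(a),y+r*np.sin(a),z]) for a in th]);return np.r_[P.min(0),P.max(0)]
o=np.array([104,137,365,400])/2;d=np.array([118,157,335,380])/2
td=np.array([110+119/2,90+173/2,110+222/2,90+272/2])
def f(p,parts=False):
    x,y,C=p
    r=[ext(w,x,y,C,68)-o,ext(w,x,y,C+8,49.5)-d,(ext(t,x,y,C+8,49.5)-td)*.7]
    return r if parts else np.concatenate(r)
s=least_squares(f,[548,141,135]);print(s.x);[print(q) for q in f(s.x,True)]
x,y,C=s.x
peg=atz(w,46,51.5,C+46.8);pk=atz(w,91.5,47.5,C+21);print("peg",peg,"pivot cap",pk)
v=peg[:2]-[x,y];D=np.hypot(*v);a=np.arctan2(v[1],v[0]);b=np.arccos((74**2+D**2-24**2)/(2*74*D))
for yaw in(a-b,a+b):
    pv=np.array([x,y])+74*np.array([np.cos(yaw),np.sin(yaw)]);q=peg[:2]-pv;print("yaw",yaw,"pivot",pv,"clip",np.arctan2(q[1],q[0])-yaw-1.171)
print(np.arctan2(pk[1]-y,pk[0]-x),np.hypot(pk[1]-y,pk[0]-x))
E
python3 fit.py
```

```text
[548.88 137.93 139.09]
[-2.7  -4.13  2.08  2.72]
[ 3.75  5.08 -3.87 -3.35]
[ 3.04  0.72 -0.92 -1.84]
peg [613.73 173.31 185.89] pivot cap [625.68 150.44 160.09]
yaw 0.1734809991373914 pivot [621.77 150.7 ] clip 0.5677136144442201
yaw 0.8255291248074239 pivot [599.06 192.31] clip -2.90971361444422
0.16147201883030585 77.81763783545244
```

```bash
sed -i 's/^def f(p.*/def f(p,parts=False):\n    return g(p,parts)/; ' fit.py; python3 - <<'E'
s=open("fit.py").read()
i=s.index("def f(p");j=s.index("s=least");k=s.index("x,y,C=s.x")
s=s[:i]+'''def f(p,h,parts=False):
    x,y,C,rd=p
    r=[ext(w,x,y,C,68)-o,ext(w,x,y,C+h,rd)-d,(ext(t,x,y,C+h,rd)-td)*.7]
    return r if parts else np.concatenate(r)
for h in(0,4,8):
    s=least_squares(f,[548,141,132,52],args=(h,));print(h,s.x,s.cost);[print(q) for q in f(s.x,h,True)]
'''+s[k:].replace("x,y,C=s.x","x,y,C=s.x[:3]")
open("fit.py","w").write(s)
E
python3 fit.py
```

```text
0 [547.92 146.63 124.8   56.97] 10.079789293394128
[-1.64 -1.1  -2.41  0.04]
[2.01 0.63 2.16 0.19]
[-0.09 -0.22 -0.17  1.1 ]
4 [548.01 145.7  124.73  56.36] 3.9257264380602237
[-0.7  -1.08 -1.51  0.04]
[1.03 0.63 1.25 0.25]
[ 0.04 -0.25 -0.27  0.84]
8 [548.1  144.81 124.52  55.77] 1.3500081536396413
[ 0.29 -1.02 -0.61  0.01]
[0.05 0.63 0.34 0.3 ]
[ 0.16 -0.29 -0.37  0.59]
peg [616.02 183.28 171.32] pivot cap [628.34 158.51 145.52]
yaw 0.20279147233761396 pivot [620.59 159.72] clip 0.38870798595440825
yaw 0.8278930213403576 pivot [598.16 199.31] clip -2.7307079859544077
0.16904077780313284 81.39185853399091
```

```bash
python3 - <<'E'
from h import *
print(shift([548.1,144.8,280]),shift([548.1,144.8,205]))
E
```

```text
[  66.8 -167.2   31.9] [  66.8 -167.2  106.9]
```

Call:
arm_command:
  steps:
    - [0,16,-40,0,-1]
    - [0,32,-80,0,-2]
    - [0,48,-120,10,-3]
    - [0,60,-150,20,-4]
    - [0,66.8,-167.2,32,-4.5]
    - [0,66.8,-167.2,50,-4.5]
    - [0,66.8,-167.2,75,-4.5]
    - [0,66.8,-167.2,95,-4.5]
    - [0,66.8,-167.2,107,-4.5]
    - [0,66.8,-167.2,107,-4.5]
    - [0,66.8,-167.2,107,-4.5]
    - [0,66.8,-167.2,107,-4.5]

```text
clock: 8.55
eef_pos: [548.3, 145.1, 205.7]
eef_rot: [3.142, -0.001, 0.192]
wrist_force: [0.8, 0.4, -2.5]
finger_gap: 29.4
finger_force: 45.0
```

```bash
python3 - <<'E'
from h import *
np.set_printoptions(precision=2,suppress=True)
o,R,s=tool();print(o,s["eef_rot"],s["wrist_force"],s["moment"],s["finger_gap"])
c=imaging.camera("scene");save(c,"s2.png");x=cv2.imread("pics/s2.png")[120:280,270:470];cv2.imwrite("pics/s2c.png",cv2.resize(x,(750,600),interpolation=cv2.INTER_CUBIC))
E
```

```text
[548.29 145.05 205.73] [ 3.14 -0.    0.19] [ 0.76  0.44 -2.46] [ 0.04 -0.06  0.04] 29.352807326936745
```

View pics/s2c.png

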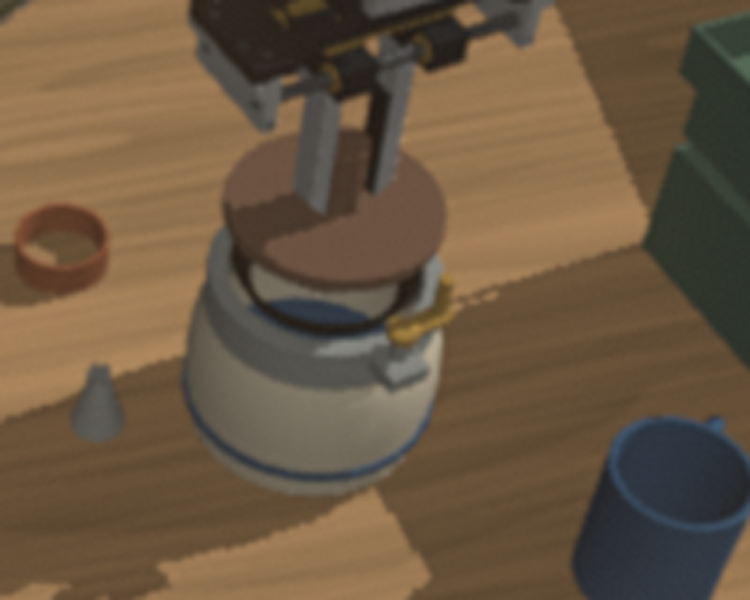

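The scene crop shows the lid level above the mouth and well centred: lid centre is at about column 334 and the funnel at about 330. I'll descend and watch the force.

Call:
arm_command:
  steps:
    - [0,0,0,5,0]
    - [0,0,0,10,0]
    - [0,0,0,13,0]
    - [0,0,0,15,0]
    - [0,0,0,16,0]
    - [0,0,0,17,0]
    - [0,0,0,18,0]
    - [0,0,0,18,0]

```text
clock: 9.6
eef_pos: [548.0, 145.0, 186.9]
eef_rot: [-3.142, 0.0, 0.192]
wrist_force: [-0.5, 0.1, -2.3]
finger_gap: 29.1
finger_force: 45.0
```

Call:
arm_command:
  steps:
    - [0,0,0,1,0]
    - [0,0,0,2,0]
    - [0,0,0,3,0]
    - [0,0,0,4,0]
    - [0,0,0,4,0]

```text
clock: 10.22
eef_pos: [548.7, 144.9, 183.6]
eef_rot: [3.141, -0.002, 0.192]
wrist_force: [4.9, -1.7, 3.4]
finger_gap: 28.9
finger_force: 45.0
```

Call:
arm_command:
  steps:
    - [0,0,0,1,0]
    - [0,0,0,2,0]
    - [0,0,0,3,0]
    - [0,0,0,4,0]
    - [0,0,0,4,0]

```text
clock: 10.85
eef_pos: [548.7, 144.9, 179.5]
eef_rot: [3.141, -0.002, 0.192]
wrist_force: [4.3, -2.0, 3.1]
finger_gap: 29.1
finger_force: 45.0
```

Call:
arm_command:
  steps:
    - [0,0.7,0.4,0,0]
    - [0,1.4,0.9,0,0]
    - [0,1.4,0.9,0,0]
    - [0,1.4,0.9,0,0]

```text
clock: 11.35
eef_pos: [549.4, 144.4, 178.7]
eef_rot: [-3.141, 0.001, 0.192]
wrist_force: [1.8, 0.1, -1.1]
finger_gap: 29.4
finger_force: 45.0
```

Call:
arm_command:
  steps:
    - [0,0.7,0.1,0,0]
    - [0,0.7,0.1,0.5,0]
    - [0,0.7,0.1,1,0]
    - [0,0.7,0.1,1.5,0]
    - [0,0.7,0.1,2,0]
    - [0,0.7,0.1,2,0]

```text
clock: 12.1
eef_pos: [550.4, 144.4, 177.1]
eef_rot: [3.141, -0.0, 0.192]
wrist_force: [0.7, -0.1, -1.6]
finger_gap: 29.4
finger_force: 45.0
```

Call:
arm_command:
  steps:
    - [0,0,0,0.5,0]
    - [0,0,0,1,0]
    - [0,0,0,1.5,0]
    - [0,0,0,1.5,0]

```text
clock: 12.6
eef_pos: [550.7, 144.3, 175.9]
eef_rot: [3.141, -0.001, 0.192]
wrist_force: [3.8, -2.6, 3.6]
finger_gap: 29.1
finger_force: 45.0
```

Call:
arm_command:
  steps:
    - [0,0.7,0.6,0,0]
    - [0,1.3,1.2,0,0]
    - [0,1.3,1.2,0,0]
    - [0,1.3,1.2,0,0]

```text
clock: 13.1
eef_pos: [551.5, 143.6, 175.0]
eef_rot: [-3.141, 0.001, 0.192]
wrist_force: [0.5, 0.8, -2.7]
finger_gap: 29.2
finger_force: 45.0
```

Call:
arm_command:
  steps:
    - [0,0,0,0.5,0]
    - [0,0,0,1,0]
    - [0,0,0,1.5,0]
    - [0,0,0,1.5,0]

```text
clock: 13.6
eef_pos: [551.9, 143.5, 174.1]
eef_rot: [-3.142, -0.0, 0.192]
wrist_force: [2.7, 0.2, -0.9]
finger_gap: 29.1
finger_force: 45.0
```

Call:
arm_command:
  steps:
    - [0,0.8,0.2,0,0]
    - [0,1.5,0.4,0,0]
    - [0,1.5,0.4,0.7,0]
    - [0,1.5,0.4,1.4,0]
    - [0,1.5,0.4,2,0]
    - [0,1.5,0.4,2,0]

```text
clock: 14.35
eef_pos: [553.4, 143.5, 172.3]
eef_rot: [-3.141, -0.0, 0.192]
wrist_force: [-3.6, 1.5, 4.1]
finger_gap: 29.1
finger_force: 45.0
```

Call:
arm_command:
  steps:
    - [0,0,0,0.5,0]
    - [0,0,0,1,0]
    - [0,0,0,1,0]

```text
clock: 14.72
eef_pos: [553.3, 143.5, 171.0]
eef_rot: [-3.141, -0.0, 0.192]
wrist_force: [-2.9, 2.2, 4.4]
finger_gap: 29.0
finger_force: 45.0
```

Call:
arm_command:
  steps:
    - [0,-0.4,-0.4,0,0]
    - [0,-0.8,-0.8,0,0]
    - [0,-0.8,-0.8,0,0]
    - [0,-0.8,-0.8,0,0]

```text
clock: 15.22
eef_pos: [552.8, 143.7, 171.0]
eef_rot: [3.141, -0.001, 0.192]
wrist_force: [5.0, -2.3, 1.8]
finger_gap: 29.4
finger_force: 45.0
```

Call:
arm_command:
  steps:
    - [0,0,0,0.5,0]
    - [0,0,0,1,0]
    - [0,0,0,1,0]

```text
clock: 15.6
eef_pos: [552.9, 143.8, 170.8]
eef_rot: [3.141, -0.002, 0.192]
wrist_force: [3.4, -2.9, 7.4]
finger_gap: 28.7
finger_force: 45.0
```

Call:
arm_command:
  steps:
    - [0,0.2,0.3,0,0]
    - [0,0.2,0.3,0.3,0]
    - [0,0.2,0.3,0.5,0]
    - [0,0.2,0.3,0.5,0]

```text
clock: 16.1
eef_pos: [553.1, 143.7, 170.7]
eef_rot: [3.141, -0.002, 0.192]
wrist_force: [-0.5, -2.1, 11.9]
finger_gap: 29.2
finger_force: 45.0
```

The lid has reached a hard stop at TCP z 170.7 with 11.9 N, and the sideways force is nearly zero. I'll ease off, release, rise and look.

Call:
arm_command:
  steps:
    - [0,0,0,0,0]
    - [0,0,0,-0.7,0]
    - [0,0,0,-1.3,0]
    - [0,0,0,-1.3,0]
    - [0.5,0,0,-1.3,0]
    - [0.6,0,0,-1.3,0]
    - [0.7,0,0,-1.3,0]
    - [0.7,0,0,-1.3,0]
    - [0.7,0,0,-1.3,0]
    - [0.7,0,0,-10,0]
    - [0.7,0,0,-30,0]
    - [0.7,0,0,-60,0]
    - [0.7,-10,0,-90,0]
    - [0.7,-20,0,-110,0]
    - [0.7,-20,0,-110,0]
    - [0.7,-20,0,-110,0]

```text
clock: 18.1
eef_pos: [532.9, 139.9, 278.4]
eef_rot: [-3.142, 0.001, 0.192]
wrist_force: [-0.4, -0.3, 0.3]
finger_gap: 66.0
finger_force: 0.0
```

```bash
python3 - <<'E'
from h import *
np.set_printoptions(precision=2,suppress=True)
o,R,s=tool();print(o,s["eef_rot"],s["wrist_force"])
c=imaging.camera("wrist");save(c,"w3.png");np.savez("w3.npz",**{k:c[k] for k in("img","mtx","view")})
for t in("lid","clip"):print(t,[(np.round(r["rect"]),r["p"]) for r in find_in(c,t)])
C=129.7
for n,p in dict(kn=[553,143.7,C+57],fl=[553,143.7,C+13],peg=[616,181,C+46.8]).items():print(n,proj(c,p))
cv2.imwrite("pics/w3c.png",cv2.resize(cv2.imread("pics/w3.png")[0:300,100:500],(800,600),interpolation=cv2.INTER_CUBIC))
E
```

```text
[532.87 139.92 278.42] [-3.14  0.    0.19] [-0.43 -0.28  0.28]
lid [(array([279., 190., 131., 130.]), 0.66), (array([276., 167., 145., 135.]), 0.66)]
clip [(array([264., 109.,  49.,  22.]), 0.9)]
kn [276.04 196.95]
fl [276.13 188.09]
peg [244.67 107.61]
```

View pics/w3c.png

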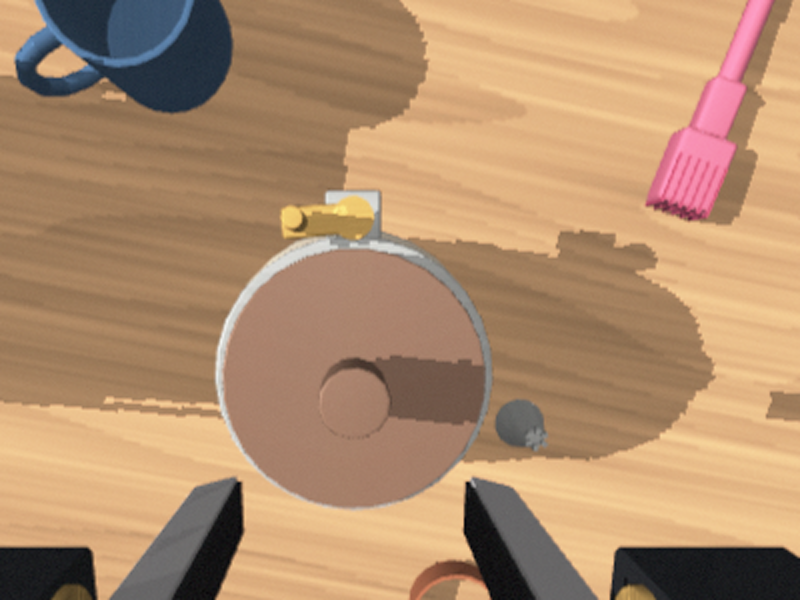

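The wrist view shows the lid centred and level in the collar, with its flange centred at (277.5,189.5), the peg top at (246.5,108.5) and the pivot cap at (277.5,107.5). Now I'll work out the clip's geometry.

```bash
python3 - <<'E'
from h import *
np.set_printoptions(precision=2,suppress=True)
c=dict(np.load("w3.npz"));C=129.7
j=np.array([553,143.7])
print("lid",atz(c,277.5,189.5,C+13),atz(c,100+355/2,200,C+57))
w=[np.ptp([proj(c,[j[0]+62*np.cos(a),j[1]+62*np.sin(a),C+13+dz])[0] for a in np.linspace(0,6.28,99)]) for dz in(-7,0,7)];print("width (134 seen)",w)
peg=atz(c,246.5,108.5,C+46.8);pk=atz(c,277.5,107.5,C+21);print(peg,pk)
pv=pk[:2]-j;print("cap yaw",np.arctan2(pv[1],pv[0]),np.hypot(*pv),"peg-pivot",np.hypot(*(peg-pk)[:2]))
v=peg[:2]-j;D=np.hypot(*v);yaw=np.arctan2(v[1],v[0])-np.arccos((74**2+D**2-24**2)/(2*74*D))
piv=j+74*np.array([np.cos(yaw),np.sin(yaw)]);q=peg[:2]-piv;th=np.arctan2(q[1],q[0])
print("yaw",yaw,"pivot",piv,"clip",th-yaw-1.171,"armdir",th)
for y0 in(yaw,):
  for val in(th-yaw-1.171,.8,1.2,1.6,1.97):
    a=yaw+1.171+val;print(val,"peg",piv+24*np.array([np.cos(a),np.sin(a)]))
E
```

```text
lid [551.94 142.18 142.7 ] [550.78 142.07 186.7 ]
width (134 seen) [np.float64(129.83436091591085), np.float64(132.79275084589494), np.float64(135.88910340142198)]
[615.62 179.48 176.5 ] [623.03 156.18 150.7 ]
cap yaw 0.17635220278256292 71.13324700469886 peg-pivot 24.45056526593917
yaw 0.19011723120466906 pivot [625.67 157.68] clip 0.6415217385328764 armdir 2.0026389697375455
0.6415217385328764 peg [615.62 179.48]
0.8 peg [612.31 177.62]
1.2 peg [605.6  170.85]
1.6 peg [602.06 161.99]
1.97 peg [602.1  153.16]
```

```bash
python3 - <<'E'
from h import *
np.set_printoptions(precision=1,suppress=True)
print(monitor.read_state()["joints"],shift([616.5,180.5,235]),shift([616.5,180.5,178]))
E
```

```text
[0.2 0.3 1.4 0.  1.4 1.6] [ 89.8 -23.9  43.2] [ 89.9 -23.9 100.2]
```

Call:
arm_command:
  steps:
    - [0.25,10,-3,0,-10]
    - [0.25,20,-6,0,-20]
    - [0.25,30,-9,0,-30]
    - [0.25,40,-12,0,-40]
    - [0.25,50,-15,0,-50]
    - [0.25,60,-18,0,-60]
    - [0.25,70,-20,0,-70]
    - [0.25,80,-22,10,-80]
    - [0.25,90,-24,20,-90]
    - [0.25,90,-24,30,-100]
    - [0.25,90,-24,43,-104]
    - [0.25,90,-24,43,-104]
    - [0.25,90,-24,43,-104]
    - [0.25,90,-24,43,-104]

```text
clock: 20.0
eef_pos: [616.9, 180.8, 237.0]
eef_rot: [3.141, 0.0, 2.006]
wrist_force: [-0.1, -0.7, 0.4]
finger_gap: 23.2
finger_force: 0.0
```

```bash
python3 - <<'E'
from h import *
np.set_printoptions(precision=1,suppress=True)
o,R,s=tool();print(o,s["eef_rot"],s["finger_gap"])
c=imaging.camera("wrist");save(c,"w4.png");print(proj(c,[616.5,180.5,176.5]))
E
```

```text
[616.9 180.8 237. ] [3.1 0.  2. ] 23.226375780491352
[275.  232.1]
```

View pics/w4.png

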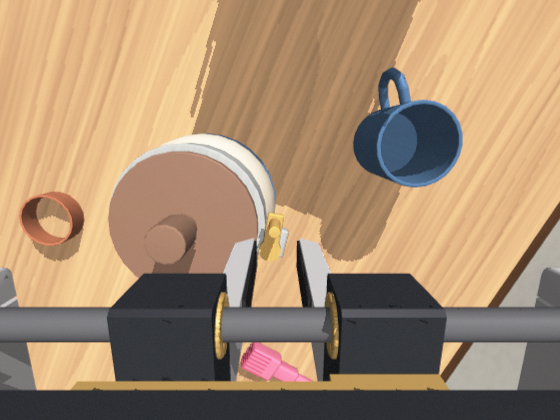

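The peg top is at (274,232), as predicted and between the fingertips (columns 256 and 298). I'll descend around it.

Call:
arm_command:
  steps:
    - [0.25,0,0,15,0]
    - [0.25,0,0,30,0]
    - [0.25,0,0,42,0]
    - [0.25,0,0,50,0]
    - [0.25,0,0,56,0]
    - [0.25,0,0,58,0]
    - [0.25,0,0,58,0]
    - [0.25,0,0,58,0]

```text
clock: 21.05
eef_pos: [616.9, 180.7, 178.8]
eef_rot: [3.141, 0.0, 2.007]
wrist_force: [-0.3, 0.6, -0.7]
finger_gap: 23.5
finger_force: 0.0
```

```bash
python3 - <<'E'
from h import *
np.set_printoptions(precision=1,suppress=True)
o,R,s=tool();print(o,s["wrist_force"])
P=np.array([625,157.7]);a0=np.arctan2(*(o[:2]-P)[::-1]);r=np.hypot(*(o[:2]-P));print(a0,r)
for a in np.linspace(a0,3.63,13):
    p=np.r_[P+r*np.array([np.cos(a),np.sin(a)]),o[2]];print(round(a,2),R.T@(p-o),-np.degrees(a-a0))
E
```

```text
[616.9 180.7 178.8] [-0.3  0.6 -0.7]
1.908569126706109 24.39820431426292
1.91 [0. 0. 0.] -0.0
2.05 [ 0.1 -3.5 -0. ] -8.219226980271637
2.2 [-0.3 -7.  -0. ] -16.43845396054326
2.34 [ -1.2 -10.3  -0. ] -24.657680940814885
2.48 [ -2.6 -13.6  -0. ] -32.87690792108651
2.63 [ -4.4 -16.6  -0. ] -41.096134901358134
2.77 [ -6.6 -19.2  -0. ] -49.31536188162976
2.91 [ -9.2 -21.6  -0. ] -57.53458886190141
3.06 [-12.1 -23.6  -0. ] -65.75381584217304
3.2 [-15.3 -25.1  -0. ] -73.97304282244465
3.34 [-18.6 -26.1  -0. ] -82.19226980271628
3.49 [-22.1 -26.7  -0. ] -90.41149678298791
3.63 [-25.5 -26.8  -0. ] -98.63072376325952
```

Call:
arm_command:
  steps:
    - [0.14,0,0,0,0]
    - [0.14,0,0,0,0]
    - [0.14,0,-3.5,0,-8]
    - [0.14,-0.3,-7,0,-16]
    - [0.14,-1.2,-10.3,0,-25]
    - [0.14,-2.6,-13.6,0,-33]
    - [0.14,-4.4,-16.6,0,-41]
    - [0.14,-6.6,-19.2,0,-49]
    - [0.14,-9.2,-21.6,0,-57.5]
    - [0.14,-12.1,-23.6,0,-66]
    - [0.14,-15.3,-25.1,0,-74]
    - [0.14,-18.6,-26.1,0,-82]
    - [0.14,-18.6,-26.1,0,-82]
  force: 5

```text
clock: 22.68
eef_pos: [601.0, 152.8, 178.5]
eef_rot: [3.142, -0.0, -2.846]
wrist_force: [0.1, -0.2, 0.5]
finger_gap: 13.2
finger_force: 0.0
```

Call:
arm_command:
  steps:
    - [0.14,0,-1,0,0]
    - [0.14,0,-2,0,0]
    - [0.14,0,-3,0,0]
    - [0.14,0,-3,0,0]

```text
clock: 23.18
eef_pos: [601.5, 151.0, 178.4]
eef_rot: [3.14, -0.0, -2.845]
wrist_force: [-3.6, 7.5, 0.2]
finger_gap: 13.4
finger_force: 4.3
```

The clip is against its end stop. I'll back off, open and retreat upward.

Call:
arm_command:
  steps:
    - [0.14,0,2,0,0]
    - [0.14,0,2.5,0,0]
    - [0.22,0,2.5,0,0]
    - [0.22,0,2.5,0,0]
    - [0.22,0,2.5,-10,0]
    - [0.22,0,2.5,-35,0]
    - [0.22,0,2.5,-65,0]
    - [0.22,-20,2.5,-100,0]
    - [0.22,-60,2.5,-110,0]
    - [0.22,-60,2.5,-110,0]
    - [0.22,-60,2.5,-110,0]

```text
clock: 24.55
eef_pos: [658.1, 169.7, 288.2]
eef_rot: [3.142, -0.001, -2.845]
wrist_force: [-0.0, -0.3, -0.0]
finger_gap: 20.8
finger_force: 0.0
```

```bash
python3 - <<'E'
from h import *
print(tool()[0])
c=imaging.camera("wrist");save(c,"w5.png")
j=np.array([553,143.7]);p=np.array([625.3,157.7]);
for v in(1.7,1.97):
    a=.19+1.171+v;q=p+24*np.array([np.cos(a),np.sin(a)]);print(v,proj(c,[*q,176.5]))
print([(r["rect"],r["p"]) for r in find_in(c,"clip")])
E
```

```text
[658.07547194 169.72674839 288.21875347]
1.7 [284.95173826 148.52138315]
1.97 [277.44096093 146.61625574]
[([276.2, 157.2, 18.9, 44.7], 0.81)]
```

View pics/w5.png

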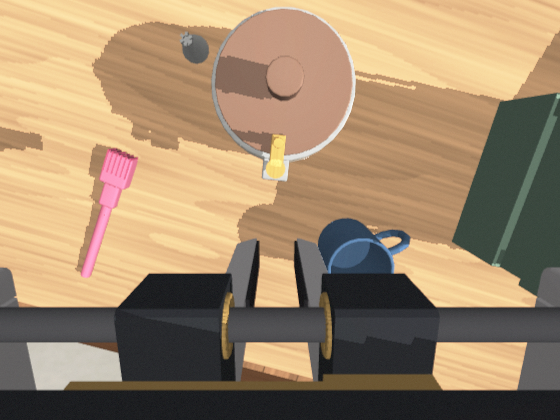

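The clip's arm now lies over the flange, with the peg at (278,142) pointing at the lid's middle (284,80). The lid sits centred and the bystanders in view (brush, star tip, mug) are untouched.

```bash
python3 -c "
from h import *
print(job.sign_off())"
```

```text
the job is handed in; nothing more can be done
None
```

I pressed the lid down to its hard stop (about 12 N push at most), swung the clip to its end stop over the flange, released it, and handed the job in at about 25 s; the sign-off reported no verdict.

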